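# Load a sealer battery into its charger

### The job

Put the tube sealer's battery pack on charge: hook its contact end under the charger's lip and against the sprung contacts, rock the other end down past the catch until the pack lies flat on the bay floor, and let it spring back so that the catch holds it, then let go. Work by feel and do not force it, and leave the other things on the table where they are.

Things in the scene. Friction and masses are not known exactly. Their poses are not given: they have to be found in the camera images.
- pack: Grey plastic battery pack of the hand-held tube sealer, about 0.32 kg: a block 84 mm long (x), 50 wide (y), 40 high, paper label on top, with a tongue at the +x end and a lug at the -x end, both level with the underside; an arrow points to the tongue. It starts upright on the table. Origin: centre of the block's underside, z up. Grip it across the width by the top 20 mm.
- tongue_tip (a point): Middle of the lower edge of the tip of the pack's contact tongue, at x = +51 mm in the pack. The tongue is 9 mm long, 36 wide, 6 thick, with four brass strips.
- lug_end (a point): Middle of the lower edge of the end of the pack's lug, at x = -45.5 mm in the pack. The lug is 3.5 mm long, 36 wide, 10 high.
- charger: Desktop charger, fixed: black base 184 x 120 x 22 mm (x -88 to +96) with a grey adapter plate on it that holds the bay, rim 46 mm above the table. Origin: on the table under the bay, x towards the lip end. The plate is clamped up to 8 mm either way along x from its middle place; this is not reported and must be felt. It does not slip. Over 35 N in all between pack and charger is forcing it.
- bay_mid (a point): Point on the bay floor, 30 mm above the charger's origin, same axes, true for the plate in its middle place (the real bay lies up to 8 mm off along x). The pack's origin comes here when home. The bay's side walls stand 16 mm high, 1.2 mm off the pack on each side, with 3 mm lead-in slopes at the top.
- lip_mid (a point): Lower edge of the lip at the +x end of the bay, 47.5 mm from bay_mid and 9.5 mm above the floor, for the plate in its middle place. The lip is 4 mm thick; behind it is room for the tongue, which enters with the pack tilted 12 to 18 degrees, tongue down. The block's end face cannot go past the lip.
- catch_mid (a point): Upper edge of the fixed steel catch at the -x end of the bay, 42.5 mm from bay_mid, 16 mm above the floor, plate in its middle place. It juts 3 mm from the end wall and is 4.5 mm thick, with room below it for the lug. The lug gets down past it only while the pack is held pushed to within about 2 mm of the lip.
- contacts (a joint): Sprung contact block under the lip: travel towards +x in m, 0 when free (face 0.5 mm in front of the lip edge), stop at 0.0105. Spring 4.5 N at the start, 0.8 N more per mm. It is 0.004 with the pack home (lug against the end wall under the catch), 0.0095 with the flat pack pushed against the lip.
- dropper_a: Reagent dropper bottle with blue cap, 25 mm diameter, 70 mm tall, bystander. Origin: centre of its underside.
- dropper_b: Reagent dropper bottle with black cap, 25 mm diameter, 70 mm tall, bystander. Origin: centre of its underside.
- kidney_dish: Empty steel kidney dish, 95 x 210 mm (long way y), 42 mm high, bystander. Origin: under its middle.
- tube_rack: Blue rack with capped sample tubes, 75 x 220 mm (long way y), 108 mm tall, bystander. Origin: centre of its underside.
- saline: White plastic bottle, 72 mm diameter, 180 mm tall, bystander. Origin: centre of its underside.
- tube_carton: Open carton of glass test tubes, 130 x 180 x 90 mm with its flap raised at +x, bystander. Origin: centre of its underside.
- slide_box: Green slide box, 85 x 60 x 32 mm, bystander. Origin: centre of its underside.
- tube_sealer: Hand-held tube sealer lying on its side: white head 95 x 38 x 40 mm along x with steel jaws at +x, grip 105 mm long towards -y, bystander. Origin: under the head, near its rear.

How it is judged:
On the way, in this order (a step that is already met when the one before it is completed fails the run):
1. the contact end goes in first: the tilted pack pushes the sprung contacts in (value of joint contacts above 0.002 m and angle between pack's own z axis and vertical above 0.07 rad), for 0.1 s.
2. the pack is rocked down flat on the bay floor (angle between pack's own z axis and vertical below 0.035 rad and z of pack in the frame of bay_mid below 0.002 m and value of joint contacts above 0.002 m), for 0.1 s.
At the end, for the whole second after the job is handed in: The pack is released and at rest, flat on the bay floor (within 2 mm and 2 degrees), in line with the charger, sprung back so that the catch holds its lug (contacts pushed in 2.5 to 5.7 mm: lug at least 1.3 mm under the catch). Every other thing is within 30 mm of where it stood (value of joint contacts between 0.0025 and 0.0057 m and z of pack in the frame of bay_mid below 0.002 m and horizontal distance between pack and bay_mid below 0.012 m and angle between pack's own z axis and vertical below 0.035 rad and angle between the x axis of pack and the x axis of charger, either way round below 0.06 rad and linear speed of pack below 0.01 m/s and distance of each of dropper_a, dropper_b, kidney_dish, tube_rack, saline, tube_carton, slide_box, tube_sealer from where it was at the start of the episode below 0.03 m); the robot touches nothing.
It fails at once if the pack is pressed against the charger with more than 35 N (contact force between pack and charger above 35 N).
It fails at once if another thing on the table is moved by more than 30 mm (distance of any of dropper_a, dropper_b, kidney_dish, tube_rack, saline, tube_carton, slide_box, tube_sealer from where it was at the start of the episode above 0.03 m).
It also fails if it takes over 67 s, if anything falls off the work surface, if the arm or the gripper's body presses on something with over 40 N, if the wrist force passes 120 N, or if a joint passes its speed limit or range.

### The arm

A 6-joint arm with a two-finger parallel gripper is mounted at the origin on the work surface. World frame = base frame: x ahead of the robot, y to its left, z up, the work surface at z = 0. Lengths are in m, angles in rad, forces in N, time in s.
With the tool pointing down it reaches from about 0.35 to 0.85 m from the base axis. Payload 8.1 kg.
Tool frame: the origin (TCP) lies on the mounting face of the last link; the fingertips stand 186 mm ahead of it and the grasp point (between the pads) lies 167 mm ahead of it; z points along the fingers, y is the line along which they close (so a half turn about z gives the same grasp; the last joint's range is limited). The gripper opens to 93 mm and grips with 3 to 60 N. Pads are 15 mm wide; open, the fingers measure 128 mm over their backs; the gripper's body (75 mm by 188 mm) begins 65 mm behind the grasp point.
Start: joints at [-1.377, 0.13, 1.488, -0, 1.523, -0.085], TCP at [0.165, -0.577, 0.405] pointing down, gripper open.
Joint ranges: [-2.96, 2.96], [-0.89, 2.26], [0.02, 2.5], [-1.34, 4.48], [0, 2.73], [-2.66, 2.66]. Speed limits (rad/s): [2.39, 2.39, 2.79, 3.14, 3.14, 3.14].

### API

Orientations are given as a rotation vector (axis times angle).
In Python, from plant import * gives the robot as it stands. The module is installed in compiled form; this text tells all that it offers.
- The arm moves only by the tool arm_command, never from a script. Its argument "increments" is a list of rows, each a list of 6 numbers: the shift along the tool's x, y, z in units of 0.2 m (1.0 is 0.2 m), then the turn, a rotation vector about the tool's x, y, z in units of pi rad (1.0 is pi rad). A call has exactly 5 rows; each row is the pose to reach, as a shift and turn from the pose commanded when the call began, along the tool's axes at that moment, turning the shorter way round; what a row does not reach only later rows make up. A row lasts 1/8 s, in which the tool goes at most 62.5 mm and 10.7 degrees, less where a joint would pass 70% of its speed; a pose out of reach is approached as far as the arm can. A call with a number of a shift or a turn outside -1 to 1 is refused whole. A call with a gripper value outside its range is refused whole. "fingers" is the closure, from -1 (fully open) to 1 (shut), set as the call begins (left out, the last holds). The fingers move at their own pace and stop on an object; "force" is the grip in N (left out, the last holds). Time passes only in rows, so rows that repeat a pose let the fingers close, or fill a call up. It gives the time, the measured TCP pose, the force, the opening and the grip force at its end, in the units of the state.
- read_state(): the state, without advancing time (a new reading comes with each control period).
- read_camera(name): name is "scene" or "top" or "wrist"; returns a dict with "image" (420x560x3 uint8, red, green, blue), "fx", "fy", "cx", "cy" (pixels), "T" (4x4, takes a point from camera to world coordinates). Camera axes: x right, y down, z forward; pixel columns grow to the right and rows downward; lengths in m; the calibration is good to about 2 mm. A picture is of the moment at which its call begins. There is no depth.
- close_job(): hands the job in; it is judged then, once.
The state is a dict: "t": time; "q": joint angles; "dq": joint speeds; "joint_torque": joint torques, N m; "tool_pos": TCP position; "orientation": TCP orientation; "force": force on the tool from outside, world axes, zero at the start; "wrist_torque": the same for the moment, N m; "opening": finger opening in m; "gripper_force": force on a finger pad.
Only numpy, scipy, OpenCV 4.12 (cv2) and the standard library are available. Lean on these libraries where they do the work, as an engineer would, in place of code of your own. Each camera call takes 0.05 s, during which the arm holds its last target. There are 200 camera calls.

## Working session

There is one attempt and no reset: what is moved stays moved. The work goes in short steps, Python scripts to look and compute and a tool call to move; the robot and the scene stay as the last step left them, time stands still between calls to the robot, and variables do not carry over. Pictures are saved under pics/ and viewed, at most 10 in all, crops included, and the job is handed in when it is done.

Besides the shell and the picture viewer there is one more tool, called after "Emit:" as name([rows], argument=value, ...), one row to a line, values as JSON. arm_command: Moves the arm, as the interface text tells. Shifts and turns lie within -1 to 1; 1 stands for 0.2 m of shift or pi rad of turn. Its arguments: {"type":"object","properties":{"increments":{"type":"array","items":{"type":"array","items":{"type":"number","minimum":-1,"maximum":1}}},"fingers":{"type":"number"},"force":{"type":"number"}},"required":["increments"]}

```bash
mkdir -p pics; cat > h.py <<'E'
from plant import *
import numpy as np, cv2
from scipy.spatial.transform import Rotation as R
def snap(name,fn):
    c=read_camera(name); im=cv2.cvtColor(c['image'],cv2.COLOR_RGB2BGR)
    cv2.imwrite('pics/'+fn+'.png',im); np.savez('pics/'+fn+'.npz',**{k:c[k] for k in('fx','fy','cx','cy','T')}); return c,im
def load(fn): return dict(np.load('pics/'+fn+'.npz'))
def ray(c,u,v):
    d=np.array([(u-c['cx'])/c['fx'],(v-c['cy'])/c['fy'],1.]); T=np.array(c['T']); return T[:3,3],T[:3,:3]@d
def plane(c,u,v,z):
    o,d=ray(c,u,v); return o+d*(z-o[2])/d[2]
def tri(rs):
    A=np.zeros((3,3));b=np.zeros(3)
    for o,d in rs:
        d=d/np.linalg.norm(d);P=np.eye(3)-np.outer(d,d);A+=P;b+=P@o
    x=np.linalg.solve(A,b); return x,[np.linalg.norm(np.cross(x-o,d/np.linalg.norm(d))) for o,d in rs]
E
python3 - <<'E'
from h import *
a=[snap(n,n+'0') for n in('scene','top','wrist')]
cv2.imwrite('pics/two.png',cv2.resize(np.vstack([a[0][1],a[1][1]]),None,fx=.71,fy=.71))
for c,_ in a: print(c['fx'],np.round(c['T'],3))
print(read_state())
E
```

```text
431.7145925395456 [[-0.542  0.427 -0.724  1.303]
 [ 0.84   0.296 -0.454  0.475]
 [ 0.021 -0.854 -0.52   0.602]
 [ 0.     0.     0.     1.   ]]
394.11822277525545 [[-0.013 -0.997  0.079  0.492]
 [-1.     0.013 -0.008  0.021]
 [ 0.007 -0.079 -0.997  1.111]
 [ 0.     0.     0.     1.   ]]
339.76061507825625 [[ 0.274 -0.929 -0.248  0.235]
 [-0.962 -0.265 -0.069 -0.556]
 [-0.002  0.257 -0.966  0.384]
 [ 0.     0.     0.     1.   ]]
{'t': 0.15, 'q': array([-1.37740930e+00,  1.31027865e-01,  1.48899691e+00,  3.86195100e-06,
        1.52297427e+00, -8.53744947e-02]), 'dq': array([-0.00063154, -0.002775  , -0.00438337,  0.00022941,  0.00143729,
       -0.00166698]), 'joint_torque': array([ 3.21823445e-04, -5.60476363e+01, -4.92333841e+01,  7.67790852e-02,
        3.06060514e-02, -1.07452936e-04]), 'tool_pos': array([ 0.16510563, -0.57667247,  0.40392192]), 'orientation': array([-3.10973529e+00, -4.36265745e-01,  1.13148699e-04]), 'force': array([-0.7524833 , -0.23869841,  0.62371955]), 'wrist_torque': array([ 0.03782749,  0.01011594, -0.02995884]), 'gripper_force': 0.0, 'opening': 0.09281873478728654}
```

View pics/top0.png

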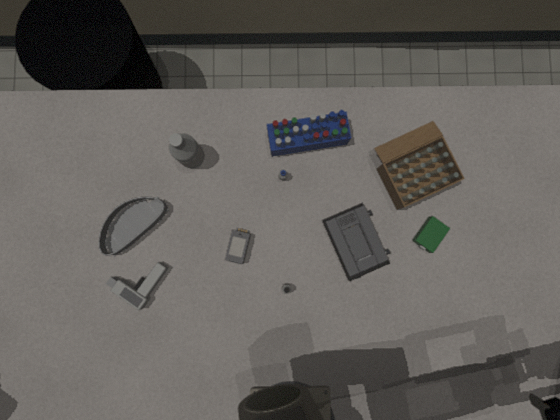

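View pics/scene0.png

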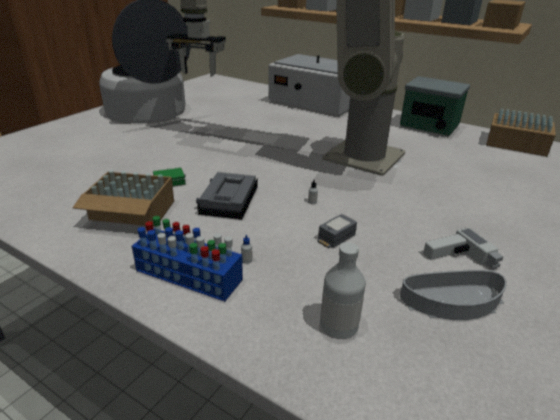

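The top view shows the pack at about (238,246) with its tongue up the image (+x), and the charger at (357,241). The droppers are at (284,174) and (287,288). I'll enlarge both.

```bash
python3 - <<'E'
from h import *
t=cv2.imread('pics/top0.png');s=cv2.imread('pics/scene0.png')
f=lambda im,x,y,w,h,k:cv2.convertScaleAbs(cv2.resize(im[y:y+h,x:x+w],(w*k,h*k),interpolation=cv2.INTER_CUBIC),alpha=1.8)
A=f(t,215,220,50,50,6);B=f(t,315,195,80,90,6)[:540]
C=f(s,310,205,55,50,5); D=f(s,190,165,75,55,4)
cv=np.zeros((600,800,3),np.uint8)
cv[:300,:300]=A; cv[:540,310:790]=B; cv[310:560,:275]=C
cv2.imwrite('pics/z1.png',cv); cv2.imwrite('pics/z2.png',f(s,190,160,80,60,8))
E
```

```text
(no output)
```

View pics/z1.png

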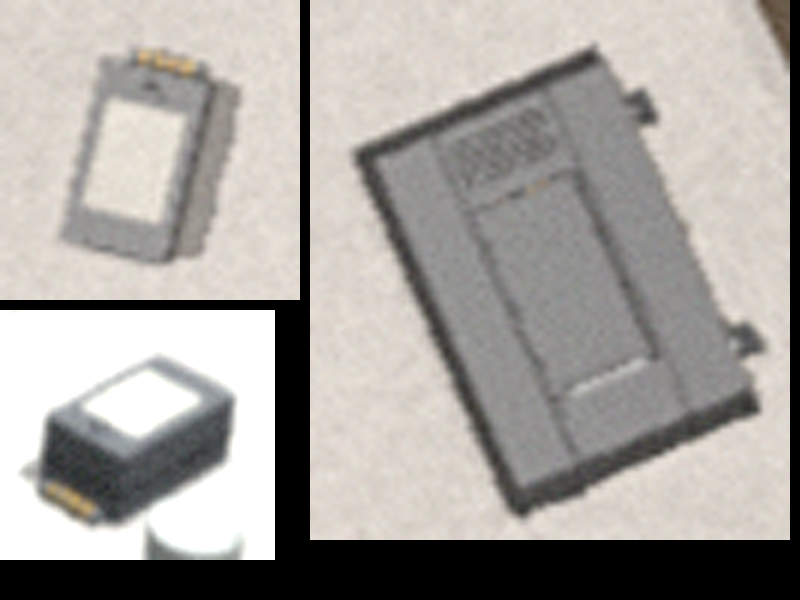

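View pics/z2.png

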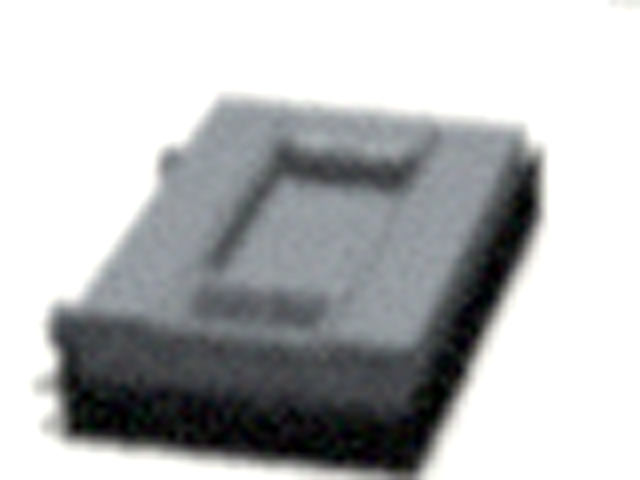

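The lip end, with the vents and gold contacts, is at the top of the picture, and the steel catch is at the bottom. Both +x axes point roughly up the image. Next: rough poses, then wrist camera views.

```bash
python3 - <<'E'
from h import *
c=load('top0')
P=lambda x,y,z:plane(c,215+x/6-.4,220+y/6-.4,z)
Q=lambda x,y,z:plane(c,315+(x-310)/6-.4,195+y/6-.4,z)
L=np.array([P(*p,.04) for p in[(110,97),(185,113),(165,222),(88,212)]]);print(np.round(L,4),L.mean(0))
a=(L[0]+L[1]-L[2]-L[3])[:2];print('pack yaw',np.arctan2(a[1],a[0]))
lip=(Q(475,210,.046)+Q(580,175,.046))/2; cat=(Q(570,393,.046)+Q(648,360,.046))/2
print(lip,cat,np.linalg.norm(lip-cat))
for u,v in[((435,148),(578,455)),((555,88),(685,400))]:
    d=Q(*u,.046)-Q(*v,.046);print(np.arctan2(d[1],d[0]))
s=read_state();Rt=R.from_rotvec(s['orientation']).as_matrix();w=load('wrist0')
print(np.round(Rt,3),'cam in tool',Rt.T@(w['T'][:3,3]-s['tool_pos']),np.round(Rt.T@w['T'][:3,:3],3))
E
```

```text
[[0.5184 0.1479 0.04  ]
 [0.5107 0.1141 0.04  ]
 [0.4619 0.1233 0.04  ]
 [0.4668 0.1579 0.04  ]] [0.48945173 0.13579433 0.04      ]
pack yaw -0.1902929068168248
[ 0.53860186 -0.17177516  0.046     ] [ 0.45558939 -0.20613587  0.046     ] 0.08984279711474547
0.4135834602227221
0.3681392426689579
[[ 0.961  0.275 -0.   ]
 [ 0.275 -0.961  0.001]
 [ 0.    -0.001 -1.   ]] cam in tool [ 0.0729963  -0.00043361  0.02012655] [[-0.001 -0.966 -0.257]
 [ 1.    -0.001 -0.001]
 [ 0.001 -0.257  0.966]]
```

Emit:
arm_command([
  [0.16,-0.15,0,0,0,0],
  [0.32,-0.3,0,0,0,0],
  [0.48,-0.45,0,0,0,0],
  [0.64,-0.6,0,0,0,0],
  [0.8,-0.74,0,0,0,0],
], fingers=-1)

```text
t: 0.78
tool_pos: [0.2787, -0.3891, 0.4045]
orientation: [-3.111, -0.436, 0.0]
force: [0.7, -0.7, -0.5]
opening: 0.0933
gripper_force: 0.0
```

Emit:
arm_command([
  [0.16,-0.15,0,0,0,0],
  [0.32,-0.3,0,0,0,0],
  [0.48,-0.45,0,0,0,0],
  [0.64,-0.6,0,0,0,0],
  [0.8,-0.74,0,0,0,0],
])

```text
t: 1.4
tool_pos: [0.3917, -0.2028, 0.4046]
orientation: [3.111, 0.436, 0.0]
force: [-0.5, -0.7, -0.0]
opening: 0.0928
gripper_force: 0.0
```

Emit:
arm_command([
  [0.16,-0.15,0,0,0,0.04],
  [0.32,-0.3,0,0,0,0.08],
  [0.48,-0.45,0,0,0,0.12],
  [0.64,-0.6,0,0,0,0.149],
  [0.77,-0.72,0,0,0,0.149],
])

```text
t: 2.02
tool_pos: [0.5003, -0.0217, 0.4045]
orientation: [-3.127, 0.298, 0.001]
force: [0.1, -0.6, -1.0]
opening: 0.0929
gripper_force: 0.0
```

```bash
python3 - <<'E'
from h import *
c,im=snap('wrist','w1');cv2.imwrite('pics/w1b.png',cv2.convertScaleAbs(im,alpha=1.7)); s=read_state();print(s['t'],s['tool_pos'],R.from_rotvec(s['orientation']).as_matrix().round(3),s['force'],s['q'])
E
```

```text
2.075 [ 0.50137481 -0.01926716  0.40441697] [[ 0.982 -0.187  0.001]
 [-0.187 -0.982  0.002]
 [ 0.    -0.002 -1.   ]] [-1.48610965  3.5320465  -0.16141922] [-0.14151917 -0.13814164  1.75662571  0.00231772  1.52273387  1.61686039]
```

View pics/w1b.png

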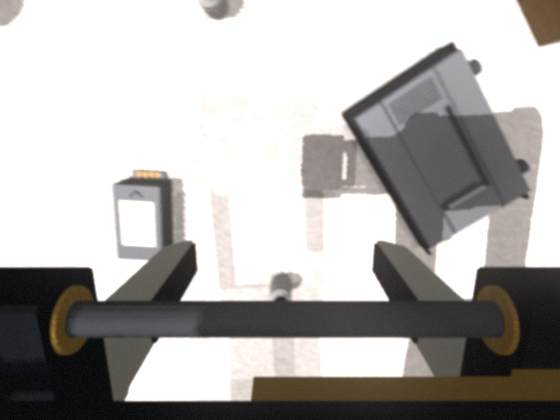

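Pack is at about (140,220) with its tongue up, and the charger is at about (440,150). I'll take one close look at each from the same relative camera pose, so that calibration errors cancel.

Emit:
arm_command([
  [0,0.2,0.05,0,0,-0.04],
  [-0.01,0.4,0.1,0,0,-0.08],
  [-0.02,0.6,0.15,0,0,-0.12],
  [-0.03,0.8,0.2,0,0,-0.155],
  [-0.03,0.945,0.22,0,0,-0.185],
])

```text
t: 2.7
tool_pos: [0.4573, -0.2093, 0.3597]
orientation: [-3.08, -0.615, 0.002]
force: [-0.3, -0.5, -0.1]
opening: 0.0931
gripper_force: 0.0
```

```bash
python3 - <<'E'
from h import *
c,im=snap('wrist','w2');g=cv2.convertScaleAbs(im,alpha=2)
cv2.imwrite('pics/w2b.png',cv2.resize(g[:320,80:480],(800,640),interpolation=cv2.INTER_CUBIC)[:600]); s=read_state();print(s['t'],s['tool_pos'],R.from_rotvec(s['orientation']).as_matrix().round(4).tolist(),s['dq'].round(3))
E
```

```text
2.75 [ 0.45676254 -0.21160314  0.35944565] [[0.9218, 0.3876, -0.0021], [0.3876, -0.9218, -0.0011], [-0.0023, 0.0002, -1.0]] [ 0.051 -0.013  0.004  0.011  0.016  0.223]
```

View pics/w2b.png

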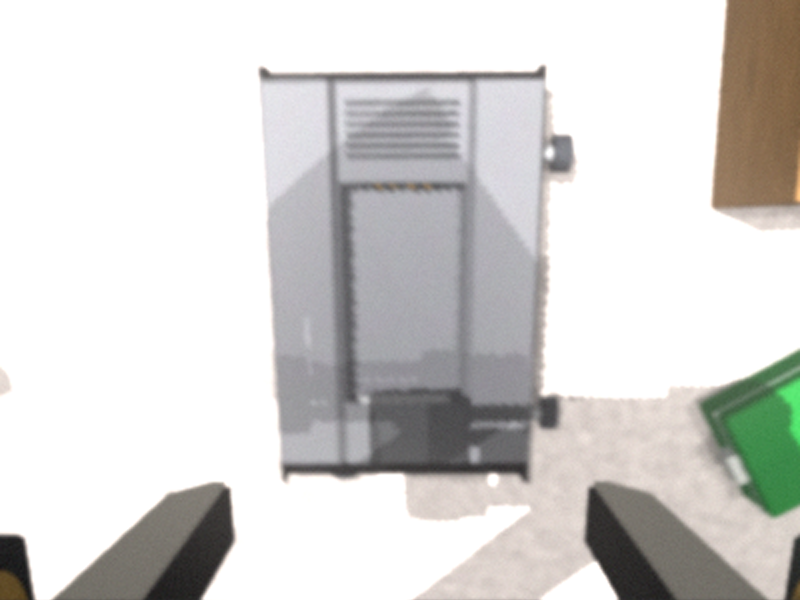

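Now the charger is square in view: the lip edge is at crop row ~184, the catch at row ~398, and the bay sides at columns ~347 and ~465. Next I'll look at the pack from the same kind of pose.

Emit:
arm_command([
  [0.07,-0.165,0,0,0,0],
  [0.14,-0.33,0,0,0,0],
  [0.21,-0.5,0,0,0,0],
  [0.28,-0.67,0,0,0,0],
  [0.33,-0.825,0,0,0,0],
])

```text
t: 3.38
tool_pos: [0.456, -0.0288, 0.3606]
orientation: [-3.081, -0.611, 0.0]
force: [-0.3, 0.2, 1.0]
opening: 0.0933
gripper_force: 0.0
```

Emit:
arm_command([
  [0.07,-0.165,0,0,0,0.045],
  [0.14,-0.33,0,0,0,0.09],
  [0.21,-0.5,0,0,0,0.135],
  [0.28,-0.67,0,0,0,0.18],
  [0.33,-0.825,0,0,0,0.187],
])

```text
t: 4.0
tool_pos: [0.4539, 0.1489, 0.3606]
orientation: [-3.126, 0.311, 0.0]
force: [0.0, -1.1, -1.1]
opening: 0.0933
gripper_force: 0.0
```

```bash
python3 - <<'E'
from h import *
read_camera('wrist');read_camera('wrist');c,im=snap('wrist','w3');g=cv2.convertScaleAbs(im,alpha=2)
cv2.imwrite('pics/w3b.png',cv2.resize(g[40:240,180:380],(600,600),interpolation=cv2.INTER_CUBIC)); s=read_state();print(s['t'],s['tool_pos'],R.from_rotvec(s['orientation']).as_matrix().round(4).tolist(),s['dq'].round(3),s['force'])
w=load('w2')
Q=lambda x,y,z:plane(w,80+x/2-.25,y/2-.25,z)
for n,l,r in[('lip rim',(345,184),(465,184)),('catch rim',(352,396),(462,396)),('groove t',(331,90),(472,90)),('groove b',(342,462),(467,462)),('plate t',(263,76),(545,74)),('plate b',(283,466),(527,465))]:
    a,b=Q(*l,.046),Q(*r,.046);print(n,(a+b)/2,np.linalg.norm(a-b))
E
```

```text
4.15 [0.45382678 0.14865918 0.36054411] [[0.9814, -0.1919, -0.0005], [-0.1919, -0.9814, -0.0001], [-0.0005, 0.0002, -1.0]] [-0.039 -0.007  0.006 -0.014  0.002 -0.032] [0.32287072 0.03967291 0.13150518]
lip rim [ 0.54178604 -0.17172228  0.046     ] 0.04921489276624574
catch rim [ 0.45954926 -0.20664423  0.046     ] 0.0488475043812055
groove t [ 0.57396094 -0.15693224  0.046     ] 0.055932288428942344
groove b [ 0.43054874 -0.21741206  0.046     ] 0.05697728172332967
plate t [ 0.57935215 -0.15574999  0.046     ] 0.11128511314179014
plate b [ 0.42907076 -0.21824686  0.046     ] 0.11137770344432663
```

View pics/w3b.png

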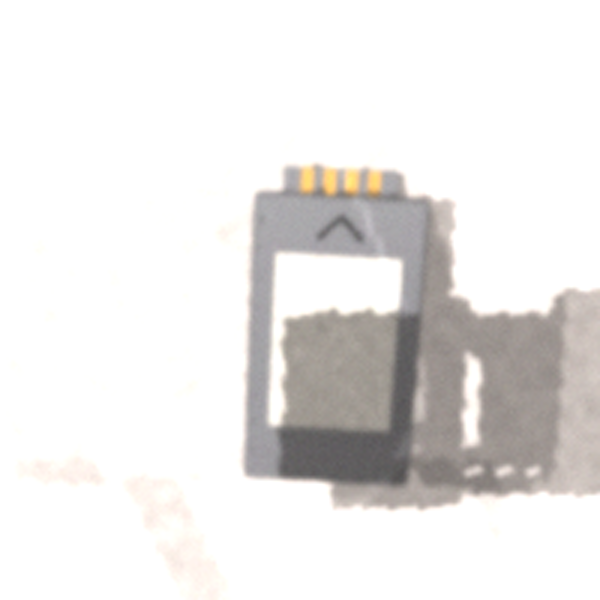

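Pack corners in the crop are (255,193), (428,200), (408,482) and (245,478), with the tongue up. I'll work out the grasp move.

```bash
cat >> h.py <<'E'
def delta(pos,Rg):
    "tool-frame shift/turn units from current state to target"
    s=read_state();Rt=R.from_rotvec(s['orientation'])
    print('shift',np.round(Rt.inv().apply(np.array(pos)-s['tool_pos'])/.2,4),'turn',np.round((Rt.inv()*Rg).as_rotvec()/np.pi,4))
def tool(yaw,pitch=0):
    "tool down, x along yaw; pitch>0: pack nose (tool +x) down"
    return R.from_euler('z',yaw)*R.from_euler('y',pitch)*R.from_euler('x',np.pi)
E
python3 - <<'E'
from h import *
w=load('w3');c1=load('w1')
pts=[(255,193),(428,200),(408,482),(245,478)]
px=[(180+x/3-.33,40+y/3-.33) for x,y in pts]
L=np.array([plane(w,*p,.04) for p in px]);m=L.mean(0)
print(L.round(4),m,[np.linalg.norm(L[i]-L[(i+1)%4]).round(4) for i in range(4)])
for e in(L[0]-L[3],L[1]-L[2],(L[0]-L[1]+L[3]-L[2])):print(np.arctan2(e[1],e[0]))
for p,q in zip(px,[(115,184),(172,184),(168,259),(118,259)]):print(tri([ray(w,*p),ray(c1,*q)]))
delta([m[0],m[1],.206],tool(-.2))
w2=load('w2')
Q=lambda x,y,z:plane(w2,80+x/2-.25,y/2-.25,z)
for l,r in[((263,76),(545,74)),((283,466),(527,465))]:
    a,b=Q(*l,.022),Q(*r,.022);print((a+b)/2,np.linalg.norm(a-b))
T=load('top0');qt=lambda x,y:(315+(x-310)/6-.4,195+y/6-.4)
for p,q in[((345,184),(475,210)),((465,184),(580,175)),((352,396),(570,393)),((462,396),(648,360))]:print(tri([ray(w2,80+p[0]/2,p[1]/2),ray(T,*qt(*q))]))
E
```

```text
[[0.5383 0.1518 0.04  ]
 [0.527  0.1042 0.04  ]
 [0.4471 0.1237 0.04  ]
 [0.4579 0.172  0.04  ]] [0.49256588 0.13795818 0.04      ] [np.float64(0.0489), np.float64(0.0822), np.float64(0.0495), np.float64(0.0829)]
-0.24631146470378376
-0.23980714523093202
1.3442256440890836
(array([0.53850358, 0.15203136, 0.03618158]), [np.float64(5.957599968055002e-05), np.float64(5.957599968037625e-05)])
(array([0.52592658, 0.1013132 , 0.01635606]), [np.float64(0.001220781013280847), np.float64(0.001220781013281065)])
(array([0.44485515, 0.12336038, 0.0311688 ]), [np.float64(2.1906808667765224e-05), np.float64(2.190680866769949e-05)])
(array([0.45873987, 0.17185899, 0.04208724]), [np.float64(0.0003670152706023643), np.float64(0.0003670152706023592)])
shift [0.2007 0.0152 0.7726] turn [0.     0.0001 0.0022]
[ 0.58382469 -0.15367974  0.022     ] 0.12038016752523421
[ 0.42126118 -0.22128433  0.022     ] 0.12048032500197012
(array([ 0.53180559, -0.14868923,  0.04056744]), [np.float64(0.000591821627262297), np.float64(0.0005918216272622511)])
(array([ 0.54769139, -0.19353846,  0.05952814]), [np.float64(0.0022593764833271322), np.float64(0.002259376483327115)])
(array([ 0.44999447, -0.18581579,  0.0512111 ]), [np.float64(0.002009878118687264), np.float64(0.0020098781186872012)])
(array([ 0.46097024, -0.23541482,  0.00179535]), [np.float64(0.0014546856229545701), np.float64(0.0014546856229545244)])
```

Emit:
arm_command([
  [0.06,0.005,0.1,0,0,0.005],
  [0.12,0.01,0.25,0,0,0.01],
  [0.18,0.015,0.4,0,0,0.0143],
  [0.2,0.015,0.55,0,0,0.0143],
  [0.2,0.015,0.63,0,0,0.0143],
], fingers=-1)

```text
t: 4.78
tool_pos: [0.4924, 0.1356, 0.2329]
orientation: [3.118, -0.378, -0.004]
force: [0.0, -0.7, -0.0]
opening: 0.0929
gripper_force: 0.0
```

Emit:
arm_command([
  [0,0,0.06,0,0,0],
  [0,0,0.11,0,0,0],
  [0,0,0.14,0,0,0],
  [0,0,0.14,0,0,0],
  [0,0,0.14,0,0,0],
])

```text
t: 5.4
tool_pos: [0.4932, 0.1369, 0.2073]
orientation: [-3.119, 0.377, -0.001]
force: [0.7, 0.8, 0.6]
opening: 0.0928
gripper_force: 0.0
```

```bash
python3 - <<'E'
from h import *
s=read_state();print(s['t'],s['tool_pos'],s['force'],s['wrist_torque']); R_=R.from_rotvec(s['orientation']).as_matrix();print(np.arctan2(R_[1,0],R_[0,0]))
E
```

```text
5.4 [0.49319162 0.13693051 0.20734167] [0.70402814 0.77735059 0.58239375] [ 0.01730953 -0.02847478 -0.03959101]
-0.24034350340374694
```

Emit:
arm_command([
  [0,0,0,0,0,0],
  [0,0,0,0,0,0],
  [0,0,0,0,0,0],
  [0,0,0,0,0,0],
  [0,0,0,0,0,0],
], fingers=1, force=40)

```text
t: 6.02
tool_pos: [0.4929, 0.1368, 0.2067]
orientation: [3.119, -0.377, -0.0]
force: [0.6, 0.3, -0.7]
opening: 0.0495
gripper_force: 40.0
```

Emit:
arm_command([
  [0,0,0,0,0,0],
  [0,0,-0.06,0,0,0],
  [0,0,-0.15,0,0,0],
  [0,0,-0.25,0,0,0],
  [0,0,-0.35,0,0,0],
])

```text
t: 6.65
tool_pos: [0.493, 0.1368, 0.2788]
orientation: [-3.119, 0.377, -0.002]
force: [-0.1, -0.2, -2.4]
opening: 0.0496
gripper_force: 40.0
```

```bash
python3 - <<'E'
from h import *
s=read_state();print(s['t'],s['tool_pos'],s['force'],s['wrist_torque'],s['opening'],s['gripper_force'])
c,im=snap('wrist','w4');c2,i2=snap('top','top4');c3,i3=snap('scene','sc4')
g=cv2.convertScaleAbs(im,alpha=1.8)[:,80:480]
h=cv2.convertScaleAbs(cv2.resize(i3[130:270,250:430],None,fx=2.2,fy=2.2,interpolation=2),alpha=1.6)
cv=np.zeros((420,800,3),np.uint8);cv[:,:400]=g;cv[:h.shape[0],400:400+h.shape[1]]=h[:,:400]
cv2.imwrite('pics/m4.png',cv)
E
```

```text
6.65 [0.49303349 0.13683075 0.27875802] [-0.10471511 -0.18446566 -2.40522399] [ 0.11812617  0.01737288 -0.01669857] 0.049584234375569414 39.97857749462128
```

View pics/m4.png

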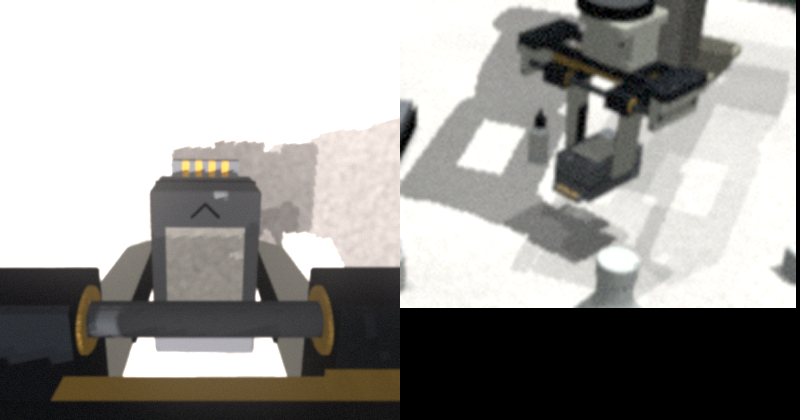

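Pack is held squarely: its front top edge is at row ~179 and its tongue at row ~165. I'll compute the transfer to above the bay, tilted 15°.

```bash
cat >> h.py <<'E'
BAY=np.array([.4988,-.1902,.030]); YAW=.396; OFF=np.array([-.0006,0,.2067])
def goal(o,oz,th,y=0,yaw=0):
    "o,y,oz mm in bay axes, th deg nose down"
    Rg=tool(YAW+yaw,np.radians(th)); B=BAY+R.from_euler('z',YAW).apply(np.array([o,y,oz])/1e3)
    delta(B-Rg.apply(OFF),Rg)
def where():
    s=read_state();Rt=R.from_rotvec(s['orientation']);B=s['tool_pos']+Rt.apply(OFF)-BAY
    Z=R.from_euler('z',YAW); rel=(Z.inv()*Rt*R.from_euler('x',np.pi).inv()).as_euler('zyx',degrees=True)
    print('t',round(s['t'],2),'o,y,oz mm',np.round(Z.inv().apply(B)*1e3,2),'yaw,th,roll deg',rel.round(2),'F bay',np.round(Z.inv().apply(s['force']),1),'M',np.round(Z.inv().apply(s['wrist_torque']),2),'grip',s['opening'],s['gripper_force'])
E
python3 - <<'E'
from h import *
w=load('w4');s=read_state();Rt=R.from_rotvec(s['orientation']);
for u in (233,338):
    p=plane(w,u,179,s['tool_pos'][2]-.1667);print('front top corner in tool',Rt.inv().apply(p-s['tool_pos']))
where();goal(-12,60,15)
E
```

```text
front top corner in tool [ 0.04520902 -0.02322582  0.16690944]
front top corner in tool [0.04516325 0.02263155 0.16683516]
t 6.8 o,y,oz mm [121.83 303.97  42.28] yaw,th,roll deg [-36.47  -0.23  -0.05] F bay [-0.6  0.3 -3. ] M [ 0.08  0.03 -0.02] grip 0.049636573152459326 39.97860074043274
shift [ 0.5838  1.4575 -0.0527] turn [-0.0266 -0.0818 -0.2014]
```

Emit:
arm_command([
  [0.06,0.14,-0.006,0,0,0],
  [0.12,0.29,-0.012,0,0,0],
  [0.18,0.44,-0.018,0,0,0],
  [0.24,0.58,-0.025,0,0,0],
  [0.29,0.72,-0.03,0,0,0],
])

```text
t: 7.42
tool_pos: [0.5147, -0.0179, 0.282]
orientation: [-3.119, 0.377, 0.002]
force: [0.6, 0.2, -2.8]
opening: 0.0498
gripper_force: 40.0
```

Emit:
arm_command([
  [0.06,0.15,-0.004,-0.005,-0.016,-0.04],
  [0.12,0.3,-0.008,-0.01,-0.032,-0.08],
  [0.18,0.45,-0.012,-0.016,-0.049,-0.12],
  [0.24,0.6,-0.016,-0.021,-0.065,-0.16],
  [0.294,0.7375,-0.0227,-0.0266,-0.0818,-0.2014],
])

```text
t: 8.05
tool_pos: [0.5367, -0.1752, 0.2863]
orientation: [3.003, 0.609, -0.406]
force: [0.5, 0.9, -2.5]
opening: 0.0497
gripper_force: 40.0
```

```bash
python3 - <<'E'
from h import *
read_camera('top');read_camera('top');where();goal(-12,20,15)
E
```

```text
t 8.15 o,y,oz mm [-14.9   -1.74  57.27] yaw,th,roll deg [ 0.06 15.36  0.06] F bay [-0.5  1.  -2.3] M [ 0.03 -0.36 -0.01] grip 0.049854320616477876 39.97750639915466
shift [ 0.0568 -0.0094  0.1759] turn [-0.0003  0.002   0.0004]
```

Emit:
arm_command([
  [0.015,-0.005,0.04,0,0,0],
  [0.03,-0.009,0.09,0,0.001,0],
  [0.045,-0.009,0.13,0,0.002,0],
  [0.057,-0.009,0.16,0,0.002,0],
  [0.057,-0.009,0.176,0,0.002,0],
])

```text
t: 8.78
tool_pos: [0.5377, -0.1715, 0.2497]
orientation: [3.007, 0.604, -0.393]
force: [-0.1, -0.3, -3.0]
opening: 0.0501
gripper_force: 40.0
```

```bash
python3 - <<'E'
from h import *
c,im=snap('wrist','w5');where();goal(-12,13.5,15)
cv2.imwrite('pics/w5b.png',cv2.resize(cv2.convertScaleAbs(im,alpha=1.8)[40:310,120:440],(640,540),interpolation=2))
E
```

```text
t 8.82 o,y,oz mm [-10.78   2.54  19.95] yaw,th,roll deg [ 0.   14.9   0.09] F bay [ 0.1 -0.  -3.7] M [-0.   -0.25  0.04] grip 0.04964026645821998 39.97867941856384
shift [0.0042 0.0112 0.0328] turn [-0.0005 -0.0006  0.0001]
```

View pics/w5b.png

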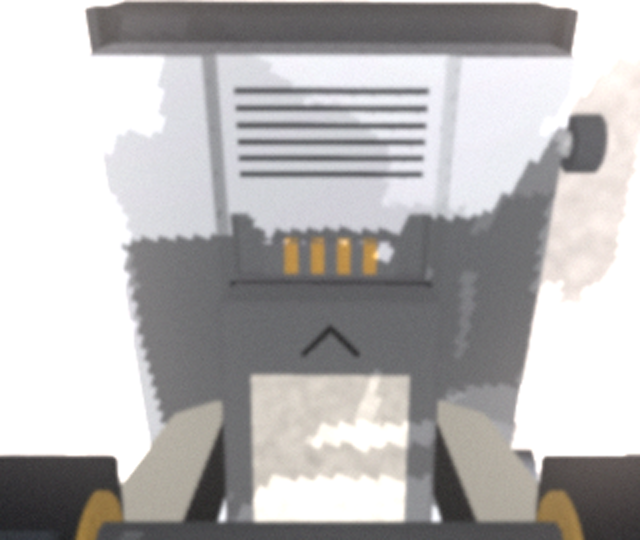

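Vents, brass strips and arrow all centre at column ~331–332, so the pack already looks lined up laterally. I'll check that numerically with the arm at rest.

```bash
python3 - <<'E'
from h import *
where();read_camera('top');where()
c,im=snap('wrist','w6');where()
print(c['cx'],c['cy'])
g=cv2.cvtColor(im,cv2.COLOR_BGR2GRAY).astype(float)
hsv=cv2.cvtColor(im,cv2.COLOR_BGR2HSV)
m=(cv2.inRange(hsv,(10,110,70),(30,255,255)));m[:140]=0;m[190:]=0;m[:,:200]=0;m[:,370:]=0
n,_,st,ce=cv2.connectedComponentsWithStats(m);print([(ce[i].round(1),st[i][4]) for i in range(1,n) if st[i][4]>15])
# vents: dark horizontal lines: ends per row
for r in range(82,130):
    a=g[r,225:345]; d=np.where(a<a.max()*.55)[0]
    if len(d)>60: print('vent row',r,225+d[0],225+d[-1])
s=read_state();T=c['T'];Rt=R.from_rotvec(s['orientation'])
dx=np.diff(cv2.GaussianBlur(g,(3,3),0),axis=1)
for r in(75,95,105,115,125):
    l=215+np.argmin(g[r,215:238]);q=330+np.argmin(g[r,330:352]);print('groove',r,l,q,(l+q)/2)
def ty(u,v,z): return Rt.inv().apply(plane(c,u,v,z)-s['tool_pos'])
print('vent mid in tool',ty(286,110,.046),ty(286,182,.046+.02))
E
```

```text
t 8.82 o,y,oz mm [-10.78   2.54  19.95] yaw,th,roll deg [ 0.   14.9   0.09] F bay [ 0.1 -0.  -3.7] M [-0.   -0.25  0.04] grip 0.04964026645821998 39.97867941856384
t 8.88 o,y,oz mm [-10.7    2.41  20.32] yaw,th,roll deg [-1.000e-02  1.489e+01  8.000e-02] F bay [-0.  -0.4 -3.4] M [ 0.   -0.22 -0.02] grip 0.04959348072502806 39.97853994369507
t 8.93 o,y,oz mm [-10.52   2.21  20.69] yaw,th,roll deg [-1.000e-02  1.487e+01  6.000e-02] F bay [ 0.2  0.2 -3.1] M [-0.01 -0.26 -0.  ] grip 0.04957713770209204 39.97866690158844
284.3439512214807 207.0789698373571
[(array([265.4, 168.3]), np.int32(92)), (array([278.5, 168.7]), np.int32(88)), (array([291.5, 168.4]), np.int32(93)), (array([304.5, 168.7]), np.int32(89))]
vent row 84 238 331
vent row 85 238 332
vent row 93 238 331
vent row 94 239 331
vent row 102 239 330
vent row 110 239 329
vent row 118 240 329
vent row 119 242 329
vent row 126 240 328
vent row 127 241 328
groove 75 225 348 286.5
groove 95 225 330 277.5
groove 105 225 342 283.5
groove 115 226 342 284.0
groove 125 227 330 278.5
vent mid in tool [0.07599698 0.00035866 0.19121957] [0.04282417 0.00032034 0.17933408]
```

```bash
cat >> h.py <<'E'
BAY=BAY+R.from_euler('z',YAW).apply([0,.0025,0])
E
python3 - <<'E'
from h import *
where();goal(-10,14,15)
E
```

```text
t 8.93 o,y,oz mm [-10.52  -0.29  20.69] yaw,th,roll deg [-1.000e-02  1.487e+01  6.000e-02] F bay [ 0.2  0.2 -3.1] M [-0.01 -0.26 -0.  ] grip 0.04957713770209204 39.97866690158844
shift [ 0.0135 -0.0025  0.0317] turn [-0.0003 -0.0007  0.    ]
```

Emit:
arm_command([
  [0.002,-0.001,0.008,0,0,0],
  [0.005,-0.002,0.016,0,0,0],
  [0.01,-0.002,0.024,0,0,0],
  [0.012,-0.002,0.028,0,0,0],
  [0.012,-0.002,0.028,0,0,0],
])

```text
t: 9.55
tool_pos: [0.5385, -0.171, 0.2442]
orientation: [3.007, 0.603, -0.393]
force: [0.3, -0.7, -2.7]
opening: 0.0498
gripper_force: 40.0
```

```bash
python3 - <<'E'
from h import *
where();goal(-10,14,15)
E
```

```text
t 9.55 o,y,oz mm [-9.65  0.14 14.54] yaw,th,roll deg [-1.000e-02  1.487e+01  7.000e-02] F bay [ 0.  -0.8 -2.7] M [-0.   -0.25 -0.02] grip 0.04977863150487554 39.978598952293396
shift [ 0.0013 -0.0005  0.0031] turn [-0.0004 -0.0007  0.    ]
```

Emit:
arm_command([
  [0.0005,0,0.0015,0,0,0],
  [0.001,0,0.003,0,0,0],
  [0.0014,0,0.0048,0,0,0],
  [0.0014,0,0.0048,0,0,0],
  [0.0014,0,0.0048,0,0,0],
])

```text
t: 10.18
tool_pos: [0.5385, -0.171, 0.2433]
orientation: [3.007, 0.603, -0.393]
force: [1.0, 0.6, -3.1]
opening: 0.0498
gripper_force: 40.0
```

```bash
python3 - <<'E'
from h import *
where()
E
```

```text
t 10.18 o,y,oz mm [-9.57  0.11 13.66] yaw,th,roll deg [-1.000e-02  1.486e+01  6.000e-02] F bay [ 1.2  0.2 -3.1] M [ 0.   -0.29 -0.03] grip 0.0497991000451828 39.978758096694946
```

Emit:
arm_command([
  [0.004,0,-0.001,0,0,0],
  [0.008,0,-0.002,0,0,0],
  [0.012,0,-0.003,0,0,0],
  [0.016,0,-0.004,0,0,0],
  [0.0193,0,-0.005,0,0,0],
])

```text
t: 10.8
tool_pos: [0.5422, -0.1695, 0.2432]
orientation: [3.007, 0.603, -0.393]
force: [0.3, -0.6, -2.9]
opening: 0.0494
gripper_force: 40.0
```

```bash
python3 - <<'E'
from h import *
where()
E
```

```text
t 10.8 o,y,oz mm [-5.54  0.1  13.61] yaw,th,roll deg [-1.000e-02  1.487e+01  6.000e-02] F bay [ 0.1 -0.7 -2.9] M [-0.   -0.3  -0.02] grip 0.04939565722627815 39.978652596473694
```

Emit:
arm_command([
  [0.002,0,-0.0005,0,0,0],
  [0.004,0,-0.001,0,0,0],
  [0.006,0,-0.0016,0,0,0],
  [0.008,0,-0.0021,0,0,0],
  [0.0097,0,-0.0026,0,0,0],
])

```text
t: 11.42
tool_pos: [0.544, -0.1687, 0.2433]
orientation: [3.007, 0.603, -0.393]
force: [0.3, 0.8, -2.2]
opening: 0.0501
gripper_force: 40.0
```

```bash
python3 - <<'E'
from h import *
where()
E
```

```text
t 11.43 o,y,oz mm [-3.58  0.12 13.63] yaw,th,roll deg [-1.000e-02  1.487e+01  6.000e-02] F bay [ 0.6  0.6 -2.2] M [-0.05 -0.23  0.02] grip 0.05014952238777991 39.97868478298187
```

Emit:
arm_command([
  [0.002,0,-0.0005,0,0,0],
  [0.004,0,-0.001,0,0,0],
  [0.006,0,-0.0016,0,0,0],
  [0.008,0,-0.0021,0,0,0],
  [0.0097,0,-0.0026,0,0,0],
])

```text
t: 12.05
tool_pos: [0.5456, -0.1681, 0.2433]
orientation: [3.007, 0.603, -0.394]
force: [-5.0, -1.6, 0.4]
opening: 0.0494
gripper_force: 40.0
```

```bash
python3 - <<'E'
from h import *
where()
E
```

```text
t 12.05 o,y,oz mm [-2.03  0.12 13.67] yaw,th,roll deg [-0.02 14.92  0.08] F bay [-5.2  0.4  0.4] M [-0.    0.84  0.01] grip 0.04935472433700035 39.97681796550751
```

Emit:
arm_command([
  [0.002,0,-0.0005,0,0,0],
  [0.004,0,-0.001,0,0,0],
  [0.006,0,-0.0016,0,0,0],
  [0.008,0,-0.0021,0,0,0],
  [0.0097,0,-0.0026,0,0,0],
])

```text
t: 12.68
tool_pos: [0.5473, -0.1674, 0.2432]
orientation: [3.007, 0.603, -0.395]
force: [-5.8, -2.0, 1.0]
opening: 0.0499
gripper_force: 40.0
```

```bash
python3 - <<'E'
from h import *
where()
E
```

```text
t 12.68 o,y,oz mm [-0.32  0.09 13.69] yaw,th,roll deg [-0.02 14.95  0.08] F bay [-6.1  0.4  1. ] M [-0.   1.1 -0. ] grip 0.04985055192655292 39.97686445713043
```

Emit:
arm_command([
  [0.002,0,-0.0005,0,0,0],
  [0.004,0,-0.001,0,0,0],
  [0.006,0,-0.0016,0,0,0],
  [0.008,0,-0.0021,0,0,0],
  [0.0097,0,-0.0026,0,0,0],
])

```text
t: 13.3
tool_pos: [0.549, -0.1667, 0.2433]
orientation: [3.006, 0.603, -0.396]
force: [-7.8, -3.4, 2.5]
opening: 0.0496
gripper_force: 40.0
```

```bash
python3 - <<'E'
from h import *
where()
E
```

```text
t 13.3 o,y,oz mm [ 1.35  0.09 13.74] yaw,th,roll deg [-0.03 14.99  0.08] F bay [-8.5 -0.1  2.5] M [ 0.03  1.39 -0.05] grip 0.04959130657601657 39.97680902481079
```

Emit:
arm_command([
  [0.002,0,-0.0005,0,0,0],
  [0.004,0,-0.001,0,0,0],
  [0.006,0,-0.0016,0,0,0],
  [0.008,0,-0.0021,0,0,0],
  [0.0097,0,-0.0026,0,0,0],
])

```text
t: 13.92
tool_pos: [0.5507, -0.166, 0.2432]
orientation: [3.006, 0.602, -0.397]
force: [-8.3, -3.1, 2.2]
opening: 0.0499
gripper_force: 40.0
```

```bash
python3 - <<'E'
from h import *
where()
E
```

```text
t 13.93 o,y,oz mm [ 3.03  0.11 13.76] yaw,th,roll deg [-0.04 15.02  0.1 ] F bay [-8.9  0.4  2.2] M [0.01 1.62 0.  ] grip 0.049850543531200206 39.97648537158966
```

Emit:
arm_command([
  [0.001,0,-0.0003,0,0,0],
  [0.002,0,-0.0005,0,0,0],
  [0.003,0,-0.0008,0,0,0],
  [0.004,0,-0.001,0,0,0],
  [0.005,0,-0.0013,0,0,0],
])

```text
t: 14.55
tool_pos: [0.5515, -0.1657, 0.2432]
orientation: [3.006, 0.602, -0.397]
force: [-9.8, -3.9, 3.3]
opening: 0.05
gripper_force: 40.0
```

```bash
python3 - <<'E'
from h import *
where()
E
```

```text
t 14.55 o,y,oz mm [ 3.86  0.09 13.77] yaw,th,roll deg [-0.04 15.04  0.1 ] F bay [-10.6   0.2   3.3] M [0.06 1.82 0.  ] grip 0.05000184591615117 39.97631013393402
```

Emit:
arm_command([
  [0.001,0,-0.0003,0,0,0],
  [0.002,0,-0.0005,0,0,0],
  [0.003,0,-0.0008,0,0,0],
  [0.004,0,-0.001,0,0,0],
  [0.005,0,-0.0013,0,0,0],
])

```text
t: 15.18
tool_pos: [0.5524, -0.1654, 0.2432]
orientation: [3.006, 0.602, -0.398]
force: [-10.0, -3.5, 3.2]
opening: 0.0494
gripper_force: 40.0
```

```bash
python3 - <<'E'
from h import *
where()
E
```

```text
t 15.18 o,y,oz mm [ 4.72  0.1  13.78] yaw,th,roll deg [-0.04 15.06  0.1 ] F bay [-10.5   0.7   3.2] M [0.01 1.92 0.02] grip 0.04936928426190697 39.9760901927948
```

Emit:
arm_command([
  [0.001,0,-0.0003,0,0,0],
  [0.002,0,-0.0005,0,0,0],
  [0.003,0,-0.0008,0,0,0],
  [0.004,0,-0.001,0,0,0],
  [0.005,0,-0.0013,0,0,0],
])

```text
t: 15.8
tool_pos: [0.553, -0.1651, 0.2431]
orientation: [3.006, 0.602, -0.4]
force: [-12.0, -4.7, 4.4]
opening: 0.0499
gripper_force: 40.0
```

```bash
python3 - <<'E'
from h import *
where()
E
```

```text
t 15.8 o,y,oz mm [ 5.16  0.1  13.75] yaw,th,roll deg [-0.05 15.13  0.11] F bay [-12.9   0.3   4.4] M [-0.02  2.51  0.05] grip 0.04994207247108565 39.97434854507446
```

The lip is felt at o≈5.0, and the contacts first touched at o≈-2.5. Both put the bay about 1.3 mm further +x than I measured. Now I'll rock the pack down in stages.

```bash
cat >> h.py <<'E'
BAY=BAY+R.from_euler('z',YAW).apply([.0013,0,0])
def stage(th,o): goal(o,51*np.sin(np.radians(th))+.3,th)
E
python3 - <<'E'
from h import *
where();stage(10.5,3.8)
E
```

```text
t 15.8 o,y,oz mm [ 3.86  0.1  13.75] yaw,th,roll deg [-0.05 15.13  0.11] F bay [-12.9   0.3   4.4] M [-0.02  2.51  0.05] grip 0.04994207247108565 39.97434854507446
shift [-0.0783 -0.0014  0.0233] turn [-0.0006  0.0257 -0.0001]
```

Emit:
arm_command([
  [-0.019,0,0.006,0,0.0064,0],
  [-0.039,0,0.012,0,0.0128,0],
  [-0.0585,0,0.018,0,0.0193,0],
  [-0.0783,0,0.0233,0,0.0257,0],
  [-0.0783,0,0.0233,0,0.0257,0],
])

```text
t: 16.42
tool_pos: [0.5377, -0.1716, 0.2426]
orientation: [3.035, 0.607, -0.278]
force: [-10.8, -5.1, 2.9]
opening: 0.0498
gripper_force: 40.0
```

```bash
python3 - <<'E'
from h import *
where();stage(7,4)
E
```

```text
t 16.43 o,y,oz mm [3.67 0.08 9.42] yaw,th,roll deg [-0.06 10.46  0.11] F bay [-11.9  -0.6   2.9] M [-0.02  2.35  0.02] grip 0.049751367016520935 39.97464716434479
shift [-0.0582 -0.0015  0.0157] turn [-0.0006  0.0192 -0.0003]
```

Emit:
arm_command([
  [-0.0145,0,0.004,0,0.0048,0],
  [-0.029,0,0.008,0,0.0096,0],
  [-0.0435,0,0.012,0,0.0144,0],
  [-0.058,0,0.0157,0,0.0192,0],
  [-0.058,0,0.0157,0,0.0192,0],
])

```text
t: 17.05
tool_pos: [0.5266, -0.1762, 0.2414]
orientation: [3.053, 0.611, -0.188]
force: [-12.5, -4.7, 3.1]
opening: 0.0498
gripper_force: 40.0
```

```bash
python3 - <<'E'
from h import *
where();stage(3.5,4.4)
E
```

```text
t 17.05 o,y,oz mm [3.9  0.09 6.37] yaw,th,roll deg [-0.05  7.03  0.11] F bay [-13.4   0.5   3.1] M [-0.03  2.45  0.08] grip 0.04977691322713871 39.97419476509094
shift [-0.0593 -0.0014  0.0161] turn [-0.0006  0.0196 -0.0002]
```

Emit:
arm_command([
  [-0.0148,0,0.004,0,0.0049,0],
  [-0.0296,0,0.008,0,0.0098,0],
  [-0.0444,0,0.012,0,0.0147,0],
  [-0.0593,0,0.0161,0,0.0196,0],
  [-0.0593,0,0.0161,0,0.0196,0],
])

```text
t: 17.68
tool_pos: [0.5154, -0.1809, 0.2395]
orientation: [3.069, 0.615, -0.094]
force: [-12.7, -5.8, 2.3]
opening: 0.0495
gripper_force: 40.0
```

```bash
python3 - <<'E'
from h import *
where();stage(0,4.6)
E
```

```text
t 17.68 o,y,oz mm [4.38 0.11 3.27] yaw,th,roll deg [-0.04  3.5   0.11] F bay [-13.9  -0.5   2.3] M [-0.06  2.54 -0.01] grip 0.04952556574952408 39.973724484443665
shift [-0.0611 -0.0013  0.0165] turn [-0.0006  0.0195 -0.0002]
```

Emit:
arm_command([
  [-0.0153,0,0.004,0,0.0049,0],
  [-0.0306,0,0.008,0,0.0098,0],
  [-0.0459,0,0.0125,0,0.0147,0],
  [-0.0611,0,0.017,0,0.0195,0],
  [-0.0611,0,0.017,0,0.0195,0],
])

```text
t: 18.3
tool_pos: [0.5041, -0.1855, 0.2368]
orientation: [-3.079, -0.617, -0.001]
force: [-10.0, -4.7, 1.9]
opening: 0.0498
gripper_force: 40.0
```

```bash
python3 - <<'E'
from h import *
where();stage(0,4.6)
E
```

```text
t 18.3 o,y,oz mm [4.94 0.11 0.13] yaw,th,roll deg [-0.03 -0.04  0.1 ] F bay [-11.1  -0.5   1.9] M [-0.19  2.27  0.07] grip 0.04979206961736521 39.97400522232056
shift [-0.0009 -0.0012 -0.0009] turn [-0.0005 -0.0002 -0.0002]
```

Emit:
arm_command([
  [0,0,0.0015,0,0,0],
  [0,0,0.003,0,0,0],
  [0,0,0.005,0,0,0],
  [0,0,0.005,0,0,0],
  [0,0,0.005,0,0,0],
])

```text
t: 18.92
tool_pos: [0.5043, -0.1855, 0.2367]
orientation: [-3.079, -0.618, 0.0]
force: [-16.7, -3.1, 11.0]
opening: 0.05
gripper_force: 40.0
```

```bash
python3 - <<'E'
from h import *
where()
E
```

```text
t 18.93 o,y,oz mm [4.97 0.04 0.01] yaw,th,roll deg [-0.01 -0.01  0.09] F bay [-16.6   3.6  11. ] M [0.46 2.94 0.13] grip 0.04998482965018712 39.97439682483673
```

Emit:
arm_command([
  [0,0,-0.001,0,0,0],
  [-0.005,0,-0.002,0,0,0],
  [-0.01,0,-0.002,0,0,0],
  [-0.015,0,-0.002,0,0,0],
  [-0.02,0,-0.002,0,0,0],
])

```text
t: 19.55
tool_pos: [0.5012, -0.1867, 0.2367]
orientation: [-3.079, -0.618, -0.003]
force: [-8.7, -2.2, 1.9]
opening: 0.0498
gripper_force: 40.0
```

```bash
python3 - <<'E'
from h import *
where()
E
```

```text
t 19.55 o,y,oz mm [2.16 0.06 0.02] yaw,th,roll deg [ 0.   -0.13  0.07] F bay [-8.9  1.3  1.9] M [0.11 1.47 0.13] grip 0.04978977345325063 39.96927559375763
```

Emit:
arm_command([
  [-0.003,0,0,0,0,0],
  [-0.006,0,0,0,0,0],
  [-0.009,0,0,0,0,0],
  [-0.012,0,0,0,0,0],
  [-0.014,0,0,0,0,0],
])

```text
t: 20.18
tool_pos: [0.4989, -0.1877, 0.2367]
orientation: [-3.079, -0.618, -0.004]
force: [-5.4, -1.8, 1.7]
opening: 0.0498
gripper_force: 40.0
```

```bash
python3 - <<'E'
from h import *
where()
E
```

```text
t 20.18 o,y,oz mm [-0.23  0.03  0.04] yaw,th,roll deg [-0.   -0.18  0.06] F bay [-5.7  0.4  1.7] M [0.06 1.3  0.11] grip 0.04979600765923438 39.969985485076904
```

Emit:
arm_command([
  [-0.002,0,0,0,0,0],
  [-0.004,0,0,0,0,0],
  [-0.006,0,0,0,0,0],
  [-0.0075,0,0,0,0,0],
  [-0.0075,0,0,0,0,0],
])

```text
t: 20.8
tool_pos: [0.4982, -0.1879, 0.2368]
orientation: [-3.079, -0.618, -0.008]
force: [0.8, -0.4, -2.1]
opening: 0.0496
gripper_force: 40.0
```

```bash
python3 - <<'E'
from h import *
where()
E
```

```text
t 20.8 o,y,oz mm [-0.46  0.01  0.09] yaw,th,roll deg [-0.   -0.31  0.04] F bay [ 0.6 -0.7 -2.1] M [0.05 0.1  0.08] grip 0.04958428294539881 39.96797561645508
```

The pack stopped against the end wall at o≈-0.45 with the push force gone and the underside on the floor. Releasing now.

Emit:
arm_command([
  [0,0,0,0,0,0],
  [0,0,0,0,0,0],
  [0,0,0,0,0,0],
  [0,0,0,0,0,0],
  [0,0,0,0,0,0],
], fingers=-0.5)

```text
t: 21.42
tool_pos: [0.4979, -0.188, 0.2367]
orientation: [-3.078, -0.617, -0.007]
force: [-0.1, 0.4, 0.5]
opening: 0.0699
gripper_force: 0.0
```

Emit:
arm_command([
  [0,0,-0.03,0,0,0],
  [0,0,-0.1,0,0,0],
  [-0.05,0,-0.25,0,0,0],
  [-0.1,0,-0.45,0,0,0],
  [-0.15,0,-0.6,0,0,0],
])

```text
t: 22.05
tool_pos: [0.4697, -0.2001, 0.3596]
orientation: [-3.08, -0.618, -0.01]
force: [1.0, 0.4, 0.0]
opening: 0.0698
gripper_force: 0.0
```

Emit:
arm_command([
  [0,0,0,0,0,0],
  [0,0,0,0,0,0],
  [0,0,0,0,0,0],
  [0,0,0,0,0,0],
  [0,0,0,0,0,0],
])

```text
t: 22.68
tool_pos: [0.4697, -0.1997, 0.3558]
orientation: [-3.078, -0.617, -0.005]
force: [-0.9, 0.5, 0.1]
opening: 0.0695
gripper_force: 0.0
```

```bash
python3 - <<'E'
from h import *
c,im=snap('wrist','w9');where()
cv2.imwrite('pics/w9b.png',cv2.resize(cv2.convertScaleAbs(im,alpha=2)[:300,80:480],(800,600),interpolation=2))
E
```

```text
t 22.73 o,y,oz mm [-31.57   0.24 119.27] yaw,th,roll deg [-0.   -0.23  0.1 ] F bay [-0.2  0.4 -1. ] M [-0.01  0.    0.01] grip 0.06998017883779788 0.0
```

View pics/w9b.png

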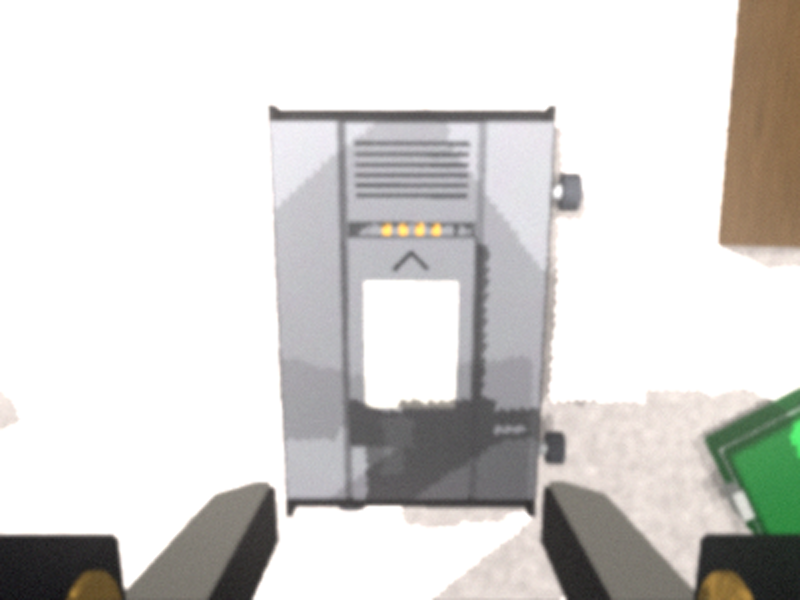

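The pack lies square in the bay, with its front edge at row ~238, the ~5 mm gap to the lip (rows 222–238) showing the brass strips, and its tail over the catch line. Handing in.

```bash
python3 -c "
from plant import *
print(close_job())"
```

```text
the job is handed in; nothing more can be done
None
```

The pack is in the charger: hooked in tongue first, rocked down flat, sprung back with its lug against the end wall under the catch, and released. Forces stayed low, about 20 N at most at the wrist. The job is handed in at about 23 s, but no verdict came back.

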